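# Steady the wobbling marble key stand and hang up the keys

### The arm

A 7-joint arm with a two-finger parallel gripper is mounted at the origin on the work surface. World frame = base frame: x ahead of the robot, y to its left, z up, the work surface at z = 0. Lengths are in m, angles in rad, forces in N, time in s.
With the tool pointing down it reaches from about 0.4 to 0.925 m from the base axis. Payload 4.1 kg.
Tool frame: the origin (TCP) lies at the very end of the fingers, on their centre line; the grasp point (between the pads) lies ctrl.hold_point_z behind it (ctrl.hold_point_z is the distance from the TCP to the grasp point, in m); z points along the fingers, y is the line along which they close (so a half turn about z gives the same grasp; the last joint's range is limited). The gripper opens to 85 mm and grips with 20 to 120 N. Pads are 22 mm wide; open, the fingers measure 114 mm over their backs; the gripper's body (76 mm by 85 mm) begins 54 mm behind the grasp point. The pads swing forward as they close: fully open they stand 13 mm farther back than shut.
Start: joints at [-1.404, 0.398, 0.045, 1.537, -0.019, 1.207, -0.051], TCP at [0.171, 0.627, 0.231] pointing down, gripper open.
Joint ranges: [-2.82, 2.82], [-0.49, 2.23], [-1.37, 1.46], [0, 2.46], [-1.36, 4.5], [0.23, 2], [-2.94, 2.94]. Speed limits (rad/s): [2.57, 2.57, 3.14, 3.14, 3.14, 3.14, 3.14].

### API

Orientations are given as a 3x3 rotation matrix whose columns are the frame's x, y, z axes.
In Python, from rig import ctrl gives the robot as it stands.
- The arm moves only by the tool send_rows, never from a script. Its argument "steps" is a list that holds one entry, the list of rows, each a list of 7 numbers: the turn, a rotation vector about the world's x, y, z in degrees, then the shift along the world's x, y, z in mm, then the opening in per cent of the stroke, from 0 (shut) to 100 (fully open). A call has 1 to 12 rows; each row is the pose to reach, as a shift and turn from the pose commanded when the call began; what a row does not reach only later rows make up. A row lasts 1/12 s, in which the tool goes at most 41.7 mm and 7.16 degrees, less where a joint would pass 70% of its speed; a pose out of reach is approached as far as the arm can. A call with a gripper value outside its range is refused whole. The fingers move at their own pace and stop on an object; "grip_force" is the grip in N (left out, the last holds). Time passes only in rows, so rows that repeat a pose let the fingers close. It gives the time, the measured TCP pose, the force, the opening and the grip force at its end, in the units of the state.
- ctrl.sense(): the state, without advancing time (a new reading comes with each control period).
- ctrl.camera(name): name is "scene" or "side" or "wrist"; returns the picture (400x640x3 uint8, red, green, blue); there is no depth.
- ctrl.camera_info(name): a dict with "fovy" (degrees; the focal length in pixels is half the picture's height over the tangent of half this angle, whatever the lens; pixels are square), "cx", "cy" (the principal point, pixels), "dist_coeffs" ([k1, k2, p1, p2, k3] as OpenCV has them; the pictures are not rectified), "xyz" and "rotation" of the camera in the world; the wrist camera has in their place "tool_from_camera" (4x4, takes a point from camera to tool coordinates, whose origin is the TCP and whose axes are the flange's). Camera axes: x right, y down, z forward; pixel columns grow to the right and rows downward; lengths in m; the calibration is good to about 2 mm. A picture is of the moment at which its call begins: read the wrist's pose just before it. camera_info takes no time and is no camera call.
- ctrl.sign_off(): hands the job in; it is judged then, once.
The state is a dict: "clock": time; "joint_pos": joint angles; "qd": joint speeds; "joint_torque": joint torques, N m; "position": TCP position; "orientation": TCP orientation; "ft_force": force on the tool from outside, world axes, zero at the start; "torque": the same for the moment, N m; "finger_gap": finger opening in m; "finger_force": force on a finger pad.
Only numpy, scipy, OpenCV 4.12 (cv2) and the standard library are available. Lean on these libraries where they do the work, as an engineer would, in place of code of your own. Each camera call takes 0.05 s, during which the arm holds its last target. There are 200 camera calls.

### The job

The marble key stand on the hall console rocks on its feet: turn the wing knobs of its two front screw feet until it stands level and steady with all four feet bearing on the table, and let go of it. Only then hang every key fob that is there by its eye on the pegs, at most one to a peg and right down on the slab, leaving the stand still level and steady and the other things on the table where they are.

Things in the scene. Friction and masses are not known exactly. Their poses are not given: they have to be found in the camera images.
- stand: the key stand: marble slab 150 (its x) by 290 (y), 22 mm thick, on four feet, 2.6 kg, only standing on the table, so it may shift a few mm and tip as the feet are worked. Origin midway between the feet, level with the rear soles (z about 0 when level); x to the edge with the pegs, y left, z the slab's upward normal. Slab top 47 mm above the origin
- wing_left (a point): centre of the left front foot's steel wing knob: an upright bar 42 long (its x), 12 thick (y), 20 mm high (z), at x -55, y 122 mm on the stand. Clockwise from above drives the screw down 6 mm a turn: foot further out, that corner raised, knob nearer the slab. Foot as long as the rear ones: this point is 69 mm up the stand's z; each mm higher = foot 1 mm short. Stays where left; stops at 8.9 short, 5 mm long; about 0.05 N m
- foot_front_left: rubber sole of the left front screw foot, 22 mm across, 8 mm thick; origin at the middle of its underside. Squeezes about 0.4 mm under its share of the weight.
- foot_rear_left: rubber sole of the left rear foot, at x = 55, y = 122 mm in the stand's frame; not adjustable; otherwise as the front ones
- wing_right (a point): centre of the right front foot's steel wing knob: an upright bar 42 long (its x), 12 thick (y), 20 mm high (z), at x -55, y -122 mm on the stand. Clockwise from above drives the screw down 6 mm a turn: foot further out, that corner raised, knob nearer the slab. Foot as long as the rear ones: this point is 69 mm up the stand's z; each mm higher = foot 1 mm short. Stays where left; stops at 8.9 short, 5 mm long; about 0.05 N m
- foot_front_right: rubber sole of the right front screw foot, 22 mm across, 8 mm thick; origin at the middle of its underside. Squeezes about 0.4 mm under its share of the weight.
- foot_rear_right: rubber sole of the right rear foot, at x = 55, y = -122 mm in the stand's frame; not adjustable; otherwise as the front ones
- peg0 (a point): foot of a fixed upright steel peg on the slab's top, 7 mm thick and 48 mm tall; the four pegs stand in a row 52 mm apart, 35 mm behind the middle of the slab; axes as the stand's
- peg1 (a point): foot of a fixed upright steel peg on the slab's top, 7 mm thick and 48 mm tall; the four pegs stand in a row 52 mm apart, 35 mm behind the middle of the slab; axes as the stand's
- peg2 (a point): foot of a fixed upright steel peg on the slab's top, 7 mm thick and 48 mm tall; the four pegs stand in a row 52 mm apart, 35 mm behind the middle of the slab; axes as the stand's
- peg3 (a point): foot of a fixed upright steel peg on the slab's top, 7 mm thick and 48 mm tall; the four pegs stand in a row 52 mm apart, 35 mm behind the middle of the slab; axes as the stand's
- fob0_mid (a point): centre of the wooden grip of a key fob, 8 mm above its underside: a bar 46 mm long (its x), 16 mm wide (y), 16 mm high (z), lying flat; at its +x end a rigid steel eye, at its -x end a short brass key reaching 44 mm from here. 45 g. None if this fob is not there.
- fob0_eye (a point): centre of that fob's steel eye, 36 mm along its x from the grip's centre and at the same height: an upright-axis (fob's z) loop, clear hole 18 mm, outside 32 mm, 6 mm thick
- fob1_mid (a point): centre of the wooden grip of a key fob, 8 mm above its underside: a bar 46 mm long (its x), 16 mm wide (y), 16 mm high (z), lying flat; at its +x end a rigid steel eye, at its -x end a short brass key reaching 44 mm from here. 45 g. None if this fob is not there.
- fob1_eye (a point): centre of that fob's steel eye, 36 mm along its x from the grip's centre and at the same height: an upright-axis (fob's z) loop, clear hole 18 mm, outside 32 mm, 6 mm thick
- fob2_mid (a point): centre of the wooden grip of a key fob, 8 mm above its underside: a bar 46 mm long (its x), 16 mm wide (y), 16 mm high (z), lying flat; at its +x end a rigid steel eye, at its -x end a short brass key reaching 44 mm from here. 45 g. None if this fob is not there.
- fob2_eye (a point): centre of that fob's steel eye, 36 mm along its x from the grip's centre and at the same height: an upright-axis (fob's z) loop, clear hole 18 mm, outside 32 mm, 6 mm thick
- fob3_mid (a point): centre of the wooden grip of a key fob, 8 mm above its underside: a bar 46 mm long (its x), 16 mm wide (y), 16 mm high (z), lying flat; at its +x end a rigid steel eye, at its -x end a short brass key reaching 44 mm from here. 45 g. None if this fob is not there.
- fob3_eye (a point): centre of that fob's steel eye, 36 mm along its x from the grip's centre and at the same height: an upright-axis (fob's z) loop, clear hole 18 mm, outside 32 mm, 6 mm thick
- tumbler: bystander: frosted glass tumbler, 70 mm across, 85 mm tall
- case: bystander: black sunglasses case, 62 x 160 x 45 mm
- brush: bystander: wooden shoe brush, 50 x 150 x 42 mm, lying on its bristles
- dish: bystander: white ceramic evil-eye dish, 100 mm across, 16 mm high
- tin: bystander: round shoe polish tin, 74 mm across, 24 mm high
Things that resemble listed ones, but are neither listed nor needed, are in the scene too. Leave any green or red look-alike of the part that bears fob1_mid alone.

How it is judged:
By the outcome, as a careful person would: the job done as asked, in the order asked, and still so for the second after the job is handed in, with the robot touching nothing.
Of fob0, fob1, fob2, fob3 only 2 to 4 are there at a start; the rules pass over those that are not, and their reading is None.
At some moment in a run one of fob0, fob1, fob2, fob3 may be knocked a few centimetres aside while the robot is not near it.
Once in a run the grip may slacken for a moment while it holds something.
It also fails if it takes over 210 s, if anything falls off the work surface, if the arm or the gripper's body presses on something with over 40 N, if the wrist force passes 120 N, or if a joint passes its speed limit or range.

## Working session

There is one attempt and no reset: what is moved stays moved. The work goes in short steps, Python scripts to look and compute and a tool call to move; the robot and the scene stay as the last step left them, time stands still between calls to the robot, and variables do not carry over. Pictures are saved under pics/ and viewed, at most 14 in all, crops included, and the job is handed in when it is done.

Besides the shell and the picture viewer there is one more tool, called after "Call:" as name([rows], argument=value, ...), one row to a line, values as JSON. send_rows: Moves the arm, as the interface text tells. Its arguments: {"type":"object","properties":{"steps":{"type":"array","items":{"type":"array","items":{"type":"array","items":{"type":"number"}}}},"grip_force":{"type":"number"}},"required":["steps"]}

```bash
ls; mkdir -p pics
python3 - <<'E'
from rig import ctrl
import cv2,numpy as np
s=ctrl.sense();print({k:np.round(v,3).tolist() for k,v in s.items()},ctrl.hold_point_z)
for n in("scene","side","wrist"):
    print(n,ctrl.camera_info(n)); cv2.imwrite(f"pics/{n}0.png",ctrl.camera(n)[:,:,::-1])
E
```

```text
pics
{'clock': 0.0, 'joint_pos': [-1.404, 0.399, 0.045, 1.538, -0.019, 1.207, -0.051], 'qd': [-0.001, -0.001, 0.0, -0.001, -0.0, 0.001, -0.001], 'joint_torque': [-0.001, -47.512, 1.364, -25.422, 0.012, 0.009, -0.0], 'position': [0.171, 0.627, 0.23], 'orientation': [[-0.965, 0.263, -0.0], [0.263, 0.965, -0.002], [-0.0, -0.002, -1.0]], 'ft_force': [0.198, 1.771, -0.426], 'torque': [0.002, 0.034, -0.034], 'finger_force': 0.0, 'finger_gap': 0.086} 0.0187
scene {'fovy': 46.99624206887825, 'cx': 313.89662946265145, 'cy': 195.99813422615838, 'dist_coeffs': array([-0.08771271,  0.        ,  0.        ,  0.        ,  0.        ]), 'xyz': array([1.06915439, 0.85210181, 0.95313344]), 'rotation': array([[-0.88252289,  0.30562913, -0.35741319],
       [ 0.46992185,  0.60234579, -0.64525422],
       [ 0.01807784, -0.73740788, -0.67520575]])}
side {'fovy': 57.586471325716836, 'cx': 319.4456706192582, 'cy': 207.9241270821718, 'dist_coeffs': array([-0.03886895,  0.        ,  0.        ,  0.        ,  0.        ]), 'xyz': array([ 0.48156565, -0.68443854,  0.83068406]), 'rotation': array([[ 0.98514211, -0.13566466,  0.10530966],
       [-0.1708404 , -0.71139856,  0.68170789],
       [-0.01756653, -0.68957029, -0.72400568]])}
wrist {'fovy': 67.93199264477234, 'cx': 324.3809954129641, 'cy': 203.52527343526603, 'dist_coeffs': array([-0.04031667,  0.        ,  0.        ,  0.        ,  0.        ]), 'tool_from_camera': array([[-8.07777128e-04, -9.50272680e-01, -3.11418018e-01,
         7.98272641e-02],
       [ 9.99999599e-01, -8.88107316e-04,  1.16137517e-04,
        -6.61626227e-04],
       [-3.86934929e-04, -3.11417799e-01,  9.50273016e-01,
        -1.41549872e-01],
       [ 0.00000000e+00,  0.00000000e+00,  0.00000000e+00,
         1.00000000e+00]])}
```

View pics/scene0.png

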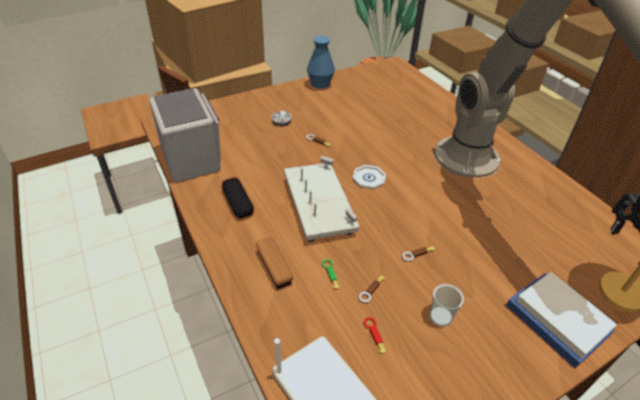

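View pics/side0.png

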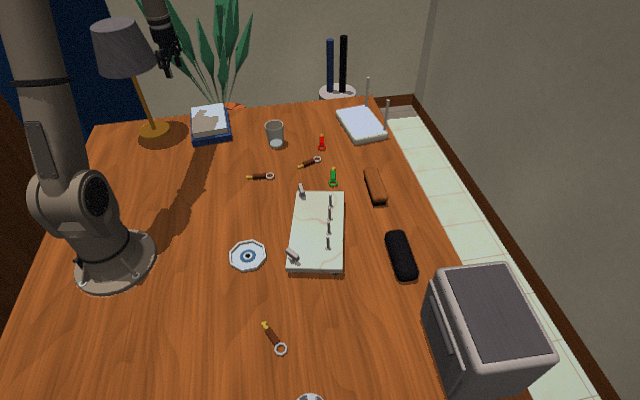

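```bash
cat > h.py <<'E'
from rig import ctrl
import cv2,numpy as np
from scipy.spatial.transform import Rotation as Ro
def cam(n,s=None):
    i=ctrl.camera_info(n); f=200/np.tan(np.radians(i["fovy"]/2))
    K=np.array([[f,0,i["cx"]],[0,f,i["cy"]],[0,0,1]])
    if n=="wrist":
        s=s or ctrl.sense(); T=np.eye(4); T[:3,:3]=s["orientation"]; T[:3,3]=s["position"]
        T=T@i["tool_from_camera"]; R,t=T[:3,:3],T[:3,3]
    else: R,t=i["rotation"],i["xyz"]
    return K,i["dist_coeffs"],R,t
def rays(c,px):
    K,d,R,t=c; u=cv2.undistortPoints(np.float64(px).reshape(-1,1,2),K,d)[:,0]
    v=np.c_[u,np.ones(len(u))]@R.T; return t,v/np.linalg.norm(v,axis=1)[:,None]
def plane(c,px,z):
    t,v=rays(c,px); return t+v*((z-t[2])/v[:,2])[:,None]
def tri(cs,pxs):
    A=0;b=0
    for c,p in zip(cs,pxs):
        t,v=rays(c,[p]); P=np.eye(3)-np.outer(v[0],v[0]); A=A+P; b=b+P@t
    return np.linalg.solve(A,b)
def proj(c,X):
    K,d,R,t=c; X=np.atleast_2d(X)
    return cv2.projectPoints(((X-t)@R).astype(float),np.zeros(3),np.zeros(3),K,d)[0][:,0]
def snap(n,f):
    s=ctrl.sense(); im=ctrl.camera(n)[:,:,::-1].copy(); cv2.imwrite(f"pics/{f}.png",im); return im,cam(n,s)
E
python3 - <<'E'
from h import *
a,b=cam("scene"),cam("side")
np.set_printoptions(precision=3,suppress=True)
print("eyes scene",plane(a,[(408,256),(432,248),(365,297),(382,280),(311,137),(328,144)],.008))
print("eyes side",plane(b,[(270,176),(248,177),(317,159),(299,166),(281,348),(265,325)],.008))
print("stand top side",plane(b,[(306,191),(345,192),(344,270),(288,267)],.047))
print("stand top scene",plane(a,[(285,167),(320,164),(357,228),(307,235)],.047))
print("wings",tri([a,b],[(351,216),(301,190)]),tri([a,b],[(327,162),(292,255)]))
print("by side",plane(b,[(275,134),(375,185),(401,255),(247,256),(310,398),(332,178),(322,143)],.01))
E
```

```text
eyes scene [[ 0.455  0.274  0.008]
 [ 0.379  0.282  0.008]
 [ 0.63   0.332  0.008]
 [ 0.563  0.308  0.008]
 [ 0.433 -0.329  0.008]
 [ 0.399 -0.265  0.008]]
eyes side [[ 0.461  0.271  0.008]
 [ 0.386  0.28   0.008]
 [ 0.634  0.33   0.008]
 [ 0.565  0.304  0.008]
 [ 0.438 -0.332  0.008]
 [ 0.406 -0.269  0.008]]
stand top side [[ 0.567  0.133  0.047]
 [ 0.685  0.106  0.047]
 [ 0.62  -0.174  0.047]
 [ 0.48  -0.139  0.047]]
stand top scene [[ 0.607 -0.173  0.047]
 [ 0.502 -0.137  0.047]
 [ 0.545  0.153  0.047]
 [ 0.678  0.114  0.047]]
wings [0.549 0.122 0.066] [ 0.492 -0.116  0.066]
by side [[ 0.499  0.512  0.01 ]
 [ 0.799  0.157  0.01 ]
 [ 0.792 -0.131  0.01 ]
 [ 0.371 -0.056  0.01 ]
 [ 0.487 -0.45   0.01 ]
 [ 0.666  0.218  0.01 ]
 [ 0.668  0.418  0.01 ]]
```

Call:
send_rows([
  [[0, 0, 0, 359, -627, 40, 100], [0, 0, 0, 359, -627, 40, 100], [0, 0, 0, 359, -627, 40, 100], [0, 0, 0, 359, -627, 40, 100], [0, 0, 0, 359, -627, 40, 100], [0, 0, 0, 359, -627, 40, 100], [0, 0, 0, 359, -627, 40, 100], [0, 0, 0, 359, -627, 40, 100], [0, 0, 0, 359, -627, 40, 100], [0, 0, 0, 359, -627, 40, 100], [0, 0, 0, 359, -627, 40, 100], [0, 0, 0, 359, -627, 40, 100]],
])

```text
clock: 1.15
position: [0.4192, 0.1919, 0.2591]
orientation: [[-0.965, 0.262, 0.0], [0.262, 0.965, 0.001], [0.0, 0.001, -1.0]]
ft_force: [1.0, 1.1, 0.5]
finger_gap: 0.0849
finger_force: 0.0
```

```bash
python3 -c "
from rig import ctrl;s=ctrl.sense();print(s['clock'],s['position'],s['joint_pos'])"
```

```text
1.15 [0.41917575 0.19193809 0.25912032] [-0.88613167  0.02924199  0.37412801  1.9361353  -0.01213526  1.17785409
  0.79773466]
```

Call:
send_rows([
  [[0, 0, 0, 111, -192, 11, 0], [0, 0, 0, 111, -192, 11, 0], [0, 0, 0, 111, -192, 11, 0], [0, 0, 0, 111, -192, 11, 0], [0, 0, 0, 111, -192, 11, 0], [0, 0, 0, 111, -192, 11, 0], [0, 0, 0, 111, -192, 11, 0], [0, 0, 0, 111, -192, 11, 0]],
])

```text
clock: 1.82
position: [0.5296, 0.0014, 0.2696]
orientation: [[-0.964, 0.265, -0.001], [0.265, 0.964, 0.0], [0.001, -0.0, -1.0]]
ft_force: [0.6, 0.8, -1.2]
finger_gap: -0.0003
finger_force: 0.0
```

Run:
```python
from h import *
im,c=snap("wrist","w1"); print(ctrl.sense()["position"],c[3])
```

```text
[0.52922684 0.00293336 0.2695068 ] [0.45255122 0.02187845 0.41123146]
```

View pics/w1.png

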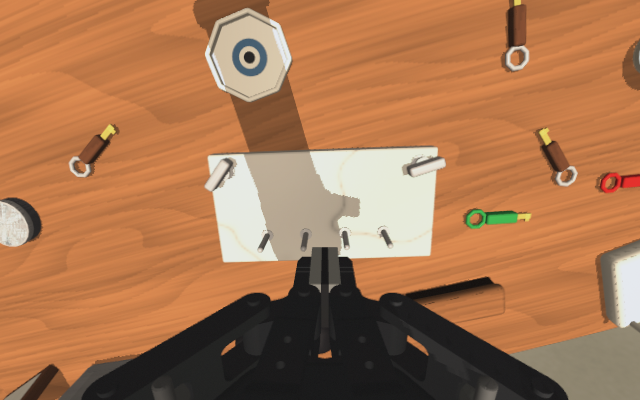

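Run:
```python
from h import *
np.set_printoptions(precision=4,suppress=True)
im=cv2.imread("pics/w1.png"); c=cam("wrist")
g=plane(c,[(208,155),(437,148),(430,256),(222,262)],.047); print(g)
print("pegs",plane(c,[(262,248),(303,248),(345,247),(388,247)],.047))
hs=cv2.cvtColor(im,cv2.COLOR_BGR2HSV)
for x0,y0,x1,y1 in((200,150,240,200),(400,145,450,185)):
    cv2.imwrite(f"pics/k{x0}.png",cv2.resize(im[y0:y1,x0:x1],None,fx=8,fy=8,interpolation=cv2.INTER_CUBIC))
a=cv2.imread("pics/k200.png");b=cv2.imread("pics/k400.png")
h=max(a.shape[0],b.shape[0]);p=lambda q:cv2.copyMakeBorder(q,0,h-q.shape[0],0,0,0)
cv2.imwrite("pics/kk.png",np.hstack([p(a),p(b)]))
```

```text
[[ 0.4684 -0.1297  0.047 ]
 [ 0.5341  0.1441  0.047 ]
 [ 0.6786  0.1127  0.047 ]
 [ 0.6119 -0.1673  0.047 ]]
pegs [[ 0.6059 -0.1064  0.047 ]
 [ 0.6205 -0.0525  0.047 ]
 [ 0.6341  0.0029  0.047 ]
 [ 0.6496  0.0593  0.047 ]]
```

View pics/kk.png

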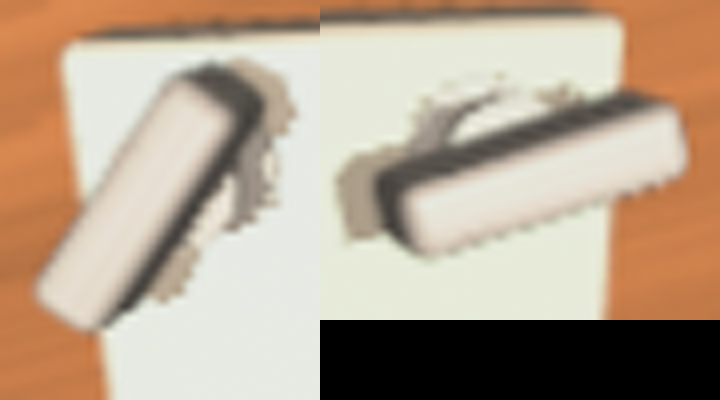

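Run:
```python
from h import *
np.set_printoptions(precision=4,suppress=True)
c=cam("wrist")
R=plane(c,[(223.1,159.4),(229.4,163.8),(211.9,190.6),(205,186.9)],.079)
L=plane(c,[(410.6,168.8),(413.1,176.3),(445.6,165.6),(443.8,158.1)],.079)
for k,d in((R,(R[3]+R[2]-R[0]-R[1])),(L,L[2]+L[3]-L[0]-L[1])):
    print(k.mean(0),"len",np.linalg.norm(d)/2,"yaw",np.degrees(np.arctan2(d[1],d[0])))
print("pegs",plane(c,[(268,233),(306,232),(345,231),(383,231)],.045))
print(c[3],ctrl.sense()["position"])
```

```text
[ 0.4917 -0.1148  0.079 ] len 0.03986230153461377 yaw -52.46917057211876
[0.546  0.1204 0.079 ] len 0.03853788671152259 yaw 93.63250521559317
pegs [[ 0.5877 -0.092   0.045 ]
 [ 0.5997 -0.0423  0.045 ]
 [ 0.6121  0.0085  0.045 ]
 [ 0.6255  0.0577  0.045 ]]
[0.4522 0.0231 0.4112] [0.5292 0.0029 0.2695]
```

Call:
send_rows([
  [[0, 0, 0, 17, 117, -100, 0], [0, 0, 0, 17, 117, -100, 0], [0, 0, 0, 17, 117, -100, 0], [0, 0, 0, 17, 117, -100, 0], [0, 0, 0, 17, 117, -150, 0], [0, 0, 0, 17, 117, -165, 0], [0, 0, 0, 17, 117, -170, 0], [0, 0, 0, 17, 117, -175, 0], [0, 0, 0, 17, 117, -180, 0], [0, 0, 0, 17, 117, -182, 0], [0, 0, 0, 17, 117, -184, 0], [0, 0, 0, 17, 117, -184, 0]],
])

```text
clock: 2.87
position: [0.5474, 0.119, 0.0869]
orientation: [[-0.965, 0.263, 0.002], [0.263, 0.965, 0.001], [-0.001, 0.001, -1.0]]
ft_force: [-0.2, 0.2, 0.3]
finger_gap: 0.0002
finger_force: 0.0
```

Call:
send_rows([
  [[0, 0, 0, 0, 0, -2, 0], [0, 0, 0, 0, 0, -3, 0], [0, 0, 0, 0, 0, -4, 0], [0, 0, 0, 0, 0, -4, 0]],
])

```text
clock: 3.2
position: [0.5467, 0.1189, 0.0819]
orientation: [[-0.965, 0.263, -0.0], [0.263, 0.965, 0.0], [0.0, 0.0, -1.0]]
ft_force: [-0.3, 0.1, -0.2]
finger_gap: 0.0001
finger_force: 0.0
```

Call:
send_rows([
  [[0, 0, 0, 0, 0, -1, 0], [0, 0, 0, 0, 0, -2, 0], [0, 0, 0, 0, 0, -2, 0]],
])

```text
clock: 3.45
position: [0.5467, 0.1189, 0.0798]
orientation: [[-0.965, 0.263, -0.0], [0.263, 0.965, -0.0], [0.0, -0.0, -1.0]]
ft_force: [0.2, 0.7, 0.1]
finger_gap: 0.0003
finger_force: 0.0
```

Call:
send_rows([
  [[0, 0, 0, 0, 0, -1, 0], [0, 0, 0, 0, 0, -1, 0]],
])

```text
clock: 3.62
position: [0.5467, 0.119, 0.0788]
orientation: [[-0.965, 0.263, -0.0], [0.263, 0.965, 0.0], [0.0, -0.0, -1.0]]
ft_force: [-0.2, -0.5, 0.6]
finger_gap: -0.0004
finger_force: 0.0
```

Call:
send_rows([
  [[0, 0, 0, 0, 0, -1, 0], [0, 0, 0, 0, 0, -1, 0]],
])

```text
clock: 3.78
position: [0.5469, 0.119, 0.0783]
orientation: [[-0.965, 0.263, 0.0], [0.263, 0.965, 0.0], [-0.0, 0.0, -1.0]]
ft_force: [-1.2, 0.8, 3.3]
finger_gap: 0.0005
finger_force: 1.6
```

Call:
send_rows([
  [[0, 0, 0, 0, 0, 10, 0], [0, 0, 0, 24, -6, 10, 0], [0, 0, 0, 24, -6, 10, 0], [0, 0, 0, 24, -6, -10, 0], [0, 0, 0, 24, -6, -20, 0], [0, 0, 0, 24, -6, -28, 0], [0, 0, 0, 24, -6, -30, 0], [0, 0, 0, 24, -6, -30, 0]],
])

```text
clock: 4.45
position: [0.57, 0.1129, 0.0473]
orientation: [[-0.965, 0.262, -0.002], [0.262, 0.965, -0.0], [0.002, -0.001, -1.0]]
ft_force: [-0.4, -0.2, -0.7]
finger_gap: 0.0002
finger_force: 0.0
```

Call:
send_rows([
  [[0, 0, 0, 0, 0, -1, 0], [0, 0, 0, 0, 0, -2, 0], [0, 0, 0, 0, 0, -2, 0]],
])

```text
clock: 4.7
position: [0.571, 0.1131, 0.0464]
orientation: [[-0.965, 0.263, 0.001], [0.263, 0.965, 0.0], [-0.001, 0.001, -1.0]]
ft_force: [-0.0, 0.8, 0.4]
finger_gap: 0.0002
finger_force: 0.0
```

Call:
send_rows([
  [[0, 0, 0, 0, 0, -1, 0], [0, 0, 0, 0, 0, -1, 0]],
])

```text
clock: 4.87
position: [0.5711, 0.113, 0.0453]
orientation: [[-0.965, 0.263, 0.001], [0.263, 0.965, 0.0], [-0.001, 0.001, -1.0]]
ft_force: [0.4, 0.7, 0.8]
finger_gap: 0.0001
finger_force: 0.3
```

Call:
send_rows([
  [[0, 0, 0, 0, 0, -1, 0], [0, 0, 0, 0, 0, -1, 0]],
])

```text
clock: 5.03
position: [0.5712, 0.1131, 0.0449]
orientation: [[-0.965, 0.263, 0.001], [0.263, 0.965, 0.001], [-0.0, 0.001, -1.0]]
ft_force: [-1.8, -0.4, 5.7]
finger_gap: 0.0004
finger_force: 3.0
```

Call:
send_rows([
  [[0, 0, 0, 0, 0, -1, 0], [0, 0, 0, 0, 0, -1, 0]],
])

```text
clock: 5.2
position: [0.5712, 0.1132, 0.0447]
orientation: [[-0.965, 0.263, 0.0], [0.263, 0.965, 0.001], [0.0, 0.001, -1.0]]
ft_force: [-2.8, -0.3, 12.0]
finger_gap: -0.0
finger_force: 5.6
```

Call:
send_rows([
  [[0, 0, 0, 0, 0, 40, 0], [0, 0, 0, -20, 0, 75, 0], [0, 0, 0, -79, -228, 75, 0], [0, 0, 0, -79, -228, 75, 0], [0, 0, 0, -79, -228, 75, 0], [0, 0, 0, -79, -228, 75, 0], [0, 0, 0, -79, -228, 75, 0], [0, 0, 0, -79, -228, 75, 0], [0, 0, 0, -79, -228, 45, 0], [0, 0, 0, -79, -228, 40, 0], [0, 0, 0, -79, -228, 39, 0], [0, 0, 0, -79, -228, 39, 0]],
])

```text
clock: 6.2
position: [0.4918, -0.114, 0.0819]
orientation: [[-0.965, 0.261, -0.001], [0.261, 0.965, 0.001], [0.001, 0.0, -1.0]]
ft_force: [0.7, 0.3, 0.2]
finger_gap: 0.0001
finger_force: 0.0
```

Call:
send_rows([
  [[0, 0, 0, 0, 0, -1, 0], [0, 0, 0, 0, 0, -2, 0], [0, 0, 0, 0, 0, -2, 0]],
])

```text
clock: 6.45
position: [0.4925, -0.1142, 0.0805]
orientation: [[-0.965, 0.261, 0.001], [0.261, 0.965, 0.0], [-0.001, 0.001, -1.0]]
ft_force: [1.3, 0.5, 0.9]
finger_gap: -0.0001
finger_force: 0.3
```

Call:
send_rows([
  [[0, 0, 0, 0, 0, -1, 0], [0, 0, 0, 0, 0, -1, 0]],
])

```text
clock: 6.62
position: [0.4919, -0.1145, 0.0794]
orientation: [[-0.965, 0.262, 0.0], [0.262, 0.965, 0.001], [0.0, 0.001, -1.0]]
ft_force: [-1.9, 0.1, 3.6]
finger_gap: 0.0002
finger_force: 2.0
```

Call:
send_rows([
  [[0, 0, 0, 0, 0, -1, 0], [0, 0, 0, 0, 0, -1, 0]],
])

```text
clock: 6.78
position: [0.492, -0.1147, 0.0789]
orientation: [[-0.965, 0.263, 0.0], [0.263, 0.965, 0.001], [0.0, 0.001, -1.0]]
ft_force: [-2.9, 2.3, 9.9]
finger_gap: -0.0002
finger_force: 5.0
```

Call:
send_rows([
  [[0, 0, 0, 0, 0, 12, 0], [0, 0, 0, 33, 8, 12, 0], [0, 0, 0, 33, 8, 12, 0], [0, 0, 0, 33, 8, -10, 0], [0, 0, 0, 33, 8, -25, 0], [0, 0, 0, 33, 8, -32, 0], [0, 0, 0, 33, 8, -33, 0], [0, 0, 0, 33, 8, -33, 0]],
])

```text
clock: 7.45
position: [0.5246, -0.1069, 0.0449]
orientation: [[-0.965, 0.263, -0.001], [0.263, 0.965, 0.0], [0.001, 0.0, -1.0]]
ft_force: [0.1, 0.1, -0.1]
finger_gap: -0.0
finger_force: 0.0
```

Call:
send_rows([
  [[0, 0, 0, 0, 0, -1, 0], [0, 0, 0, 0, 0, -1, 0]],
])

```text
clock: 7.62
position: [0.5256, -0.1073, 0.0446]
orientation: [[-0.965, 0.263, 0.002], [0.263, 0.965, -0.0], [-0.002, 0.0, -1.0]]
ft_force: [0.6, -0.2, 0.5]
finger_gap: -0.0
finger_force: 0.0
```

Call:
send_rows([
  [[0, 0, 0, 0, 0, -1, 0], [0, 0, 0, 0, 0, -1, 0]],
])

```text
clock: 7.78
position: [0.5251, -0.1073, 0.0436]
orientation: [[-0.965, 0.263, 0.001], [0.263, 0.965, -0.0], [-0.001, 0.0, -1.0]]
ft_force: [-1.3, 0.5, 3.5]
finger_gap: 0.0001
finger_force: 1.8
```

Call:
send_rows([
  [[0, 0, 0, 0, 0, -1, 0], [0, 0, 0, 0, 0, -1, 0]],
])

```text
clock: 7.95
position: [0.525, -0.1074, 0.0432]
orientation: [[-0.965, 0.263, 0.001], [0.263, 0.965, 0.001], [-0.0, 0.001, -1.0]]
ft_force: [-3.8, -0.2, 10.5]
finger_gap: 0.0001
finger_force: 5.1
```

```bash
python3 -c "
from rig import ctrl;s=ctrl.sense();print(s['clock'],s['position'].round(4),s['joint_pos'].round(3))"
```

```text
7.95 [ 0.525  -0.1074  0.0432] [-0.28   0.472  0.503  1.994 -0.327  0.753  1.722]
```

Call:
send_rows([
  [[0, 0, 0, 0, 0, 60, 50], [0, 0, -7, -34, -9, 60, 50], [0, 0, -14, -34, -9, 60, 50], [0, 0, -21, -34, -9, 60, 50], [0, 0, -28, -34, -9, 60, 50], [0, 0, -35, -34, -9, 60, 50], [0, 0, -37, -34, -9, 60, 50], [0, 0, -37, -34, -9, 60, 50], [0, 0, -37, -34, -9, 30, 50], [0, 0, -37, -34, -9, 16, 50], [0, 0, -37, -34, -9, 14, 50], [0, 0, -37, -34, -9, 14, 50]],
], grip_force=25)

```text
clock: 8.95
position: [0.4902, -0.116, 0.0554]
orientation: [[-0.613, 0.79, -0.002], [0.79, 0.613, -0.0], [0.001, -0.001, -1.0]]
ft_force: [0.1, 0.5, 0.9]
finger_gap: 0.0431
finger_force: 0.0
```

Run:
```python
from h import *
print(ctrl.sense()["position"],ctrl.sense()["joint_pos"][6])
im,c=snap("wrist","w2")
```

```text
[ 0.49016132 -0.11601498  0.05540639] 1.1717829961377764
```

View pics/w2.png

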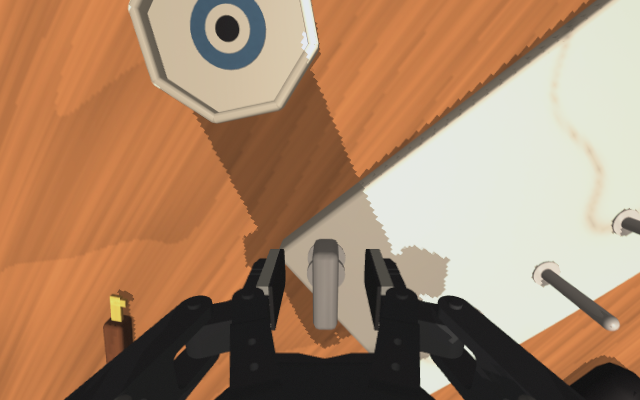

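Call:
send_rows([
  [[0, 0, 0, 0, 0, 0, 0], [0, 0, 0, 0, 0, 0, 0], [0, 0, 0, 0, 0, 0, 0], [0, 0, 0, 0, 0, 0, 0], [0, 0, 0, 0, 0, 0, 0], [0, 0, 0, 0, 0, 0, 0]],
])

```text
clock: 9.5
position: [0.4912, -0.1165, 0.0566]
orientation: [[-0.612, 0.791, 0.001], [0.791, 0.612, -0.0], [-0.001, 0.001, -1.0]]
ft_force: [-2.4, -1.8, 5.3]
finger_gap: 0.0116
finger_force: 31.2
```

Call:
send_rows([
  [[0, 0, -7, 0, 0, -0.1, 0], [0, 0, -14, 0, 0, -0.2, 0], [0, 0, -21, 0, 0, -0.3, 0], [0, 0, -28, 0, 0, -0.4, 0], [0, 0, -35, 0, 0, -0.5, 0], [0, 0, -42, 0, 0, -0.7, 0], [0, 0, -49, 0, 0, -0.8, 0], [0, 0, -56, 0, 0, -0.9, 0], [0, 0, -63, 0, 0, -1.0, 0], [0, 0, -70, 0, 0, -1.2, 0], [0, 0, -77, 0, 0, -1.3, 0], [0, 0, -84, 0, 0, -1.4, 0]],
])

```text
clock: 10.5
position: [0.4937, -0.1168, 0.0556]
orientation: [[0.726, 0.688, 0.006], [0.688, -0.726, -0.003], [0.003, 0.006, -1.0]]
ft_force: [2.6, -1.9, 1.5]
finger_gap: 0.0115
finger_force: 30.6
```

Call:
send_rows([
  [[0, 0, -7, 0, 0, -0.1, 0], [0, 0, -14, 0, 0, -0.2, 0], [0, 0, -21, 0, 0, -0.3, 0], [0, 0, -28, 0, 0, -0.4, 0], [0, 0, -35, 0, 0, -0.5, 0], [0, 0, -42, 0, 0, -0.7, 0], [0, 0, -49, 0, 0, -0.8, 0], [0, 0, -56, 0, 0, -0.9, 0], [0, 0, -63, 0, 0, -1.0, 0], [0, 0, -70, 0, 0, -1.0, 0], [0, 0, -77, 0, 0, -1.0, 0], [0, 0, -84, 0, 0, -1.0, 0]],
])

```text
clock: 11.5
position: [0.4942, -0.1188, 0.0551]
orientation: [[0.76, -0.65, 0.007], [-0.65, -0.76, -0.007], [0.01, 0.001, -1.0]]
ft_force: [3.0, -6.0, 1.7]
finger_gap: 0.0113
finger_force: 30.2
```

Call:
send_rows([
  [[0, 0, -6, 0, 0, 0, 0], [0, 0, -12, 0, 0, 0, 0], [0, 0, -12, 0, 0, 0, 0]],
])

```text
clock: 11.75
position: [0.494, -0.1191, 0.055]
orientation: [[0.609, -0.793, 0.007], [-0.793, -0.609, -0.008], [0.01, -0.0, -1.0]]
ft_force: [3.9, -5.2, 4.0]
finger_gap: 0.0118
finger_force: 30.6
```

Call:
send_rows([
  [[0, 0, 0, 0, 0, 0, 50], [0, 0, 0, 0, 0, 0, 50], [0, 0, 0, 0, 0, 0, 50], [0, 0, 0, 0, 0, 35, 50], [0, 0, 7, 0, 0, 35, 50], [0, 0, 14, 0, 0, 35, 50], [0, 0, 21, 0, 0, 35, 50], [0, 0, 28, 0, 0, 35, 50], [0, 0, 35, 0, 0, 35, 50], [0, 0, 42, 0, 0, 35, 50], [0, 0, 49, 0, 0, 35, 50], [0, 0, 56, 0, 0, 35, 50]],
])

```text
clock: 12.75
position: [0.4903, -0.1152, 0.0882]
orientation: [[0.997, 0.073, -0.001], [0.073, -0.997, 0.001], [-0.001, -0.001, -1.0]]
ft_force: [-0.3, -0.4, -0.0]
finger_gap: 0.0426
finger_force: 0.0
```

Call:
send_rows([
  [[0, 0, 7, 0, 0, 0, 50], [0, 0, 14, 0, 0, 0, 50], [0, 0, 21, 0, 0, 0, 50], [0, 0, 28, 0, 0, 0, 50], [0, 0, 35, 0, 0, 0, 50], [0, 0, 42, 0, 0, 0, 50], [0, 0, 49, 0, 0, 0, 50], [0, 0, 56, 0, 0, 0, 50], [0, 0, 63, 0, 0, 0, 50], [0, 0, 70, 0, 0, 0, 50], [0, 0, 77, 0, 0, 0, 50], [0, 0, 84, 0, 0, 0, 50]],
])

```text
clock: 13.75
position: [0.4902, -0.1153, 0.0884]
orientation: [[0.032, 0.999, -0.001], [0.999, -0.032, 0.001], [0.001, -0.001, -1.0]]
ft_force: [0.0, -0.6, -0.9]
finger_gap: 0.0428
finger_force: 0.0
```

Call:
send_rows([
  [[0, 0, 7, 0, 0, 0, 50], [0, 0, 14, 0, 0, 0, 50], [0, 0, 21, 0, 0, 0, 50], [0, 0, 28, 0, 0, 0, 50], [0, 0, 35, 0, 0, 0, 50], [0, 0, 40, 0, 0, 0, 50], [0, 0, 40, 0, 0, 0, 50]],
])

```text
clock: 14.33
position: [0.4902, -0.1155, 0.0885]
orientation: [[-0.614, 0.789, -0.001], [0.789, 0.614, 0.001], [0.001, 0.0, -1.0]]
ft_force: [-0.5, 0.2, -0.5]
finger_gap: 0.0424
finger_force: 0.0
```

Run:
```python
from h import *
print(ctrl.sense()["position"],ctrl.sense()["joint_pos"][6])
im,c=snap("wrist","w3")
```

```text
[ 0.49022907 -0.11547222  0.08846668] 1.1203496030553546
```

View pics/w3.png

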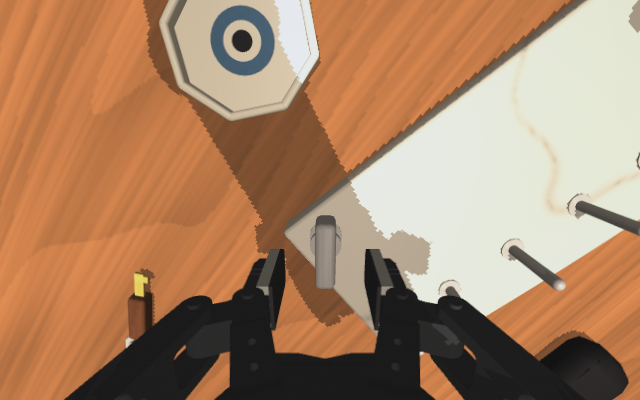

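Run:
```python
from h import *
c=cam("wrist")
P=plane(c,[(325.5,223),(325.5,288)],.0785); print(P, P.mean(0), np.linalg.norm(P[1]-P[0]))
```

```text
[[ 0.47909765 -0.1007175   0.0785    ]
 [ 0.50452689 -0.13359499  0.0785    ]] [ 0.49181227 -0.11715625  0.0785    ] 0.0415641158539483
```

Call:
send_rows([
  [[0, 0, 0, 1.6, -1.7, -20, 50], [0, 0, 0, 1.6, -1.7, -33, 50], [0, 0, 0, 1.6, -1.7, -33, 50], [0, 0, 0, 1.6, -1.7, -33, 0], [0, 0, 0, 1.6, -1.7, -33, 0], [0, 0, 0, 1.6, -1.7, -33, 0], [0, 0, 0, 1.6, -1.7, -33, 0], [0, 0, 0, 1.6, -1.7, -33, 0], [0, 0, 0, 1.6, -1.7, -33, 0]],
])

```text
clock: 15.13
position: [0.4929, -0.1179, 0.0563]
orientation: [[-0.612, 0.791, 0.001], [0.791, 0.612, 0.0], [-0.001, 0.001, -1.0]]
ft_force: [-0.6, -1.0, 3.8]
finger_gap: 0.0111
finger_force: 30.8
```

Call:
send_rows([
  [[0, 0, -7, 0, 0, 0, 0], [0, 0, -14, 0, 0, 0, 0], [0, 0, -21, 0, 0, 0, 0], [0, 0, -28, 0, 0, 0, 0], [0, 0, -35, 0, 0, 0, 0], [0, 0, -42, 0, 0, 0, 0], [0, 0, -49, 0, 0, 0, 0], [0, 0, -56, 0, 0, 0, 0], [0, 0, -63, 0, 0, 0, 0], [0, 0, -70, 0, 0, 0, 0], [0, 0, -77, 0, 0, 0, 0], [0, 0, -84, 0, 0, 0, 0]],
])

```text
clock: 16.13
position: [0.4938, -0.1178, 0.0561]
orientation: [[0.726, 0.688, 0.003], [0.688, -0.726, -0.001], [0.002, 0.002, -1.0]]
ft_force: [1.7, -0.3, -0.8]
finger_gap: 0.0112
finger_force: 30.3
```

Call:
send_rows([
  [[0, 0, -3, 0, 0, 0, 0], [0, 0, -6, 0, 0, 0, 0], [0, 0, -6, 0, 0, 0, 0], [0, 0, -6, 0, 0, 0, 50], [0, 0, -6, 0, 0, 0, 50], [0, 0, -6, 0, 0, 0, 50], [0, 0, -6, 0, 0, 30, 50], [0, 0, -6, 0, 0, 50, 50], [0, 0, -6, 0, 0, 50, 50]],
])

```text
clock: 16.88
position: [0.4944, -0.1188, 0.1085]
orientation: [[0.79, 0.613, 0.005], [0.613, -0.79, -0.001], [0.004, 0.004, -1.0]]
ft_force: [1.8, -0.9, 0.4]
finger_gap: 0.0426
finger_force: 0.0
```

Call:
send_rows([
  [[0, 0, 7, 10, 40, 0, 50], [0, 0, 14, 18, 80, 0, 50], [0, 0, 21, 26, 120, 0, 50], [0, 0, 28, 35, 160, 0, 50], [0, 0, 35, 43, 200, 0, 50], [0, 0, 42, 52, 238, 0, 50], [0, 0, 49, 52, 238, 0, 50], [0, 0, 56, 52, 238, 0, 50], [0, 0, 56, 52, 238, -15, 50], [0, 0, 56, 52, 238, -15, 50], [0, 0, 56, 52, 238, -15, 50]],
])

```text
clock: 17.8
position: [0.5431, 0.12, 0.0896]
orientation: [[-0.065, 0.998, -0.003], [0.998, 0.065, -0.0], [-0.0, -0.003, -1.0]]
ft_force: [-0.1, -0.3, -0.4]
finger_gap: 0.0427
finger_force: 0.0
```

Run:
```python
from h import *
print(ctrl.sense()["position"],ctrl.sense()["joint_pos"][6])
im,c=snap("wrist","w4")
```

```text
[0.54314596 0.12000681 0.08962143] 0.22809851672462209
```

View pics/w4.png

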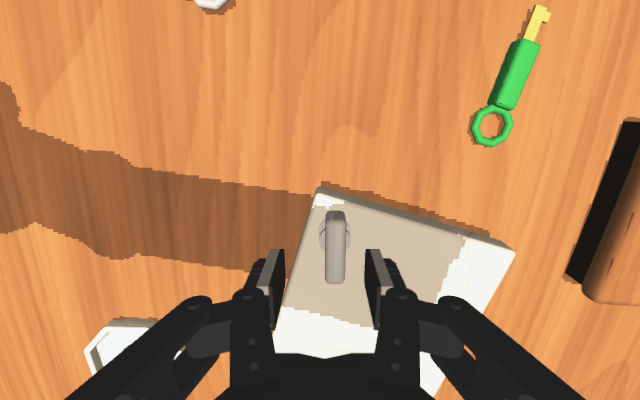

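Run:
```python
from h import *
c=cam("wrist")
P=plane(c,[(335,218),(335.5,283)],.0785); print(P, P.mean(0), np.linalg.norm(P[1]-P[0]))
```

```text
[[0.54823946 0.14101498 0.0785    ]
 [0.55168842 0.09958999 0.0785    ]] [0.54996394 0.12030248 0.0785    ] 0.04156832405757687
```

Call:
send_rows([
  [[0, 0, 1, 7, 0, -5, 50], [0, 0, 1, 7, 0, -20, 50], [0, 0, 1, 7, 0, -33, 50], [0, 0, 1, 7, 0, -34, 50], [0, 0, 1, 7, 0, -34, 0], [0, 0, 1, 7, 0, -34, 0], [0, 0, 1, 7, 0, -34, 0], [0, 0, 1, 7, 0, -34, 0], [0, 0, 1, 7, 0, -34, 0], [0, 0, 1, 7, 0, -34, 0]],
])

```text
clock: 18.68
position: [0.5499, 0.1198, 0.0569]
orientation: [[-0.083, 0.997, -0.003], [0.997, 0.083, 0.0], [0.0, -0.003, -1.0]]
ft_force: [-5.7, -0.3, 2.9]
finger_gap: 0.011
finger_force: 30.3
```

Call:
send_rows([
  [[0, 0, -7, 0, 0, 0, 0], [0, 0, -14, 0, 0, 0, 0], [0, 0, -21, 0, 0, 0, 0], [0, 0, -28, 0, 0, 0, 0], [0, 0, -35, 0, 0, 0, 0], [0, 0, -42, 0, 0, 0, 0], [0, 0, -49, 0, 0, 0, 0], [0, 0, -56, 0, 0, 0, 0], [0, 0, -63, 0, 0, 0, 0], [0, 0, -70, 0, 0, 0, 0], [0, 0, -77, 0, 0, 0, 0], [0, 0, -84, 0, 0, 0, 0]],
])

```text
clock: 19.68
position: [0.5504, 0.1194, 0.0567]
orientation: [[0.983, 0.181, -0.001], [0.181, -0.983, -0.001], [-0.002, 0.001, -1.0]]
ft_force: [-2.9, -2.7, -0.7]
finger_gap: 0.0114
finger_force: 30.7
```

Call:
send_rows([
  [[0, 0, -7, 0, 0, 0, 0], [0, 0, -14, 0, 0, 0, 0], [0, 0, -21, 0, 0, 0, 0], [0, 0, -26, 0, 0, 0, 0], [0, 0, -26, 0, 0, 0, 0], [0, 0, -26, 0, 0, 0, 50], [0, 0, -26, 0, 0, 0, 50], [0, 0, -26, 0, 0, 0, 50], [0, 0, -26, 0, 0, 40, 0], [0, 0, -26, 0, 0, 40, 0]],
])

```text
clock: 20.52
position: [0.5552, 0.1202, 0.1016]
orientation: [[0.965, -0.261, 0.009], [-0.261, -0.965, 0.001], [0.008, -0.003, -1.0]]
ft_force: [0.8, -0.1, 0.6]
finger_gap: 0.0195
finger_force: 0.0
```

Call:
send_rows([
  [[0, 0, 0, -1, -33, 0, 0], [0, 0, 0, -1, -33, -30, 0], [0, 0, 0, -1, -33, -44, 0], [0, 0, 0, -1, -33, -46, 0], [0, 0, 0, -1, -33, -46, 0]],
])

```text
clock: 20.93
position: [0.5502, 0.0882, 0.05]
orientation: [[0.965, -0.261, -0.001], [-0.261, -0.965, 0.0], [-0.001, -0.0, -1.0]]
ft_force: [-0.1, 0.0, 0.6]
finger_gap: 0.0003
finger_force: 0.0
```

Call:
send_rows([
  [[0, 0, 0, 0, 0, -1, 0], [0, 0, 0, 0, 0, -2, 0], [0, 0, 0, 0, 0, -2, 0]],
])

```text
clock: 21.18
position: [0.551, 0.0878, 0.0492]
orientation: [[0.965, -0.262, 0.001], [-0.262, -0.965, 0.0], [0.001, -0.0, -1.0]]
ft_force: [0.7, -0.3, 0.1]
finger_gap: 0.0004
finger_force: 0.0
```

Call:
send_rows([
  [[0, 0, 0, 0, 0, -1, 0], [0, 0, 0, 0, 0, -1, 0]],
])

```text
clock: 21.35
position: [0.5506, 0.0875, 0.0478]
orientation: [[0.965, -0.262, 0.0], [-0.262, -0.965, 0.0], [0.0, -0.0, -1.0]]
ft_force: [0.0, 0.7, 0.0]
finger_gap: 0.0
finger_force: 0.0
```

Call:
send_rows([
  [[0, 0, 0, 0, 0, -1, 0], [0, 0, 0, 0, 0, -1, 0]],
])

```text
clock: 21.52
position: [0.5504, 0.0873, 0.0466]
orientation: [[0.965, -0.263, -0.0], [-0.263, -0.965, -0.0], [-0.0, 0.0, -1.0]]
ft_force: [0.4, -0.2, -0.2]
finger_gap: 0.0002
finger_force: 0.0
```

Call:
send_rows([
  [[0, 0, 0, 0, 0, -1, 0], [0, 0, 0, 0, 0, -1, 0]],
])

```text
clock: 21.68
position: [0.5504, 0.0874, 0.0463]
orientation: [[0.965, -0.263, -0.0], [-0.263, -0.965, 0.001], [-0.001, -0.001, -1.0]]
ft_force: [-2.3, 1.1, 6.4]
finger_gap: -0.0001
finger_force: 2.7
```

Call:
send_rows([
  [[0, 0, 0, 0, 0, 20, 0], [0, 0, 0, -10, -43, 20, 0], [0, 0, 0, -20, -84, 20, 0], [0, 0, 0, -30, -126, 20, 0], [0, 0, 0, -40, -168, 20, 0], [0, 0, 0, -40, -170, 5, 0], [0, 0, 0, -40, -170, 4, 0], [0, 0, 0, -40, -170, 3, 0], [0, 0, 0, -40, -170, 3, 0]],
])

```text
clock: 22.43
position: [0.5106, -0.0818, 0.0483]
orientation: [[0.965, -0.261, -0.001], [-0.261, -0.965, -0.0], [-0.001, 0.0, -1.0]]
ft_force: [-0.2, 0.3, 0.6]
finger_gap: -0.0001
finger_force: 0.0
```

Call:
send_rows([
  [[0, 0, 0, 0, 0, -1, 0], [0, 0, 0, 0, 0, -1, 0]],
])

```text
clock: 22.6
position: [0.5108, -0.0815, 0.0475]
orientation: [[0.966, -0.26, -0.0], [-0.26, -0.966, -0.0], [-0.0, 0.0, -1.0]]
ft_force: [0.0, 0.3, -0.3]
finger_gap: 0.0001
finger_force: 0.0
```

Call:
send_rows([
  [[0, 0, 0, 0, 0, -1, 0], [0, 0, 0, 0, 0, -1, 0]],
])

```text
clock: 22.77
position: [0.5105, -0.0821, 0.0465]
orientation: [[0.965, -0.261, -0.0], [-0.261, -0.965, -0.0], [-0.0, 0.0, -1.0]]
ft_force: [0.6, 0.6, -0.4]
finger_gap: 0.0002
finger_force: 0.0
```

Call:
send_rows([
  [[0, 0, 0, 0, 0, -1, 0], [0, 0, 0, 0, 0, -1, 0]],
])

```text
clock: 22.93
position: [0.5105, -0.0823, 0.0461]
orientation: [[0.965, -0.262, 0.0], [-0.262, -0.965, 0.001], [-0.0, -0.001, -1.0]]
ft_force: [-2.1, 1.6, 4.5]
finger_gap: -0.0001
finger_force: 2.3
```

Call:
send_rows([
  [[0, 0, 0, 0, 0, 40, 0], [0, 0, 0, 0, 0, 65, 0], [0, 0, 0, 40, -20, 65, 0], [0, 0, 0, 80, -40, 65, 0], [0, 0, 0, 96, -50, 65, 0], [0, 0, 0, 96, -50, 30, 0], [0, 0, 0, 96, -50, 8, 0], [0, 0, 0, 96, -50, 4, 0], [0, 0, 0, 96, -50, 3, 0], [0, 0, 0, 96, -50, 3, 0]],
])

```text
clock: 23.77
position: [0.6065, -0.133, 0.0492]
orientation: [[0.965, -0.263, 0.0], [-0.263, -0.965, -0.001], [0.001, 0.001, -1.0]]
ft_force: [0.5, 0.1, 0.3]
finger_gap: -0.0
finger_force: 0.0
```

Call:
send_rows([
  [[0, 0, 0, 0, 0, -1, 0], [0, 0, 0, 0, 0, -1, 0]],
])

```text
clock: 23.93
position: [0.6069, -0.1328, 0.0487]
orientation: [[0.965, -0.262, 0.002], [-0.262, -0.965, -0.0], [0.002, -0.0, -1.0]]
ft_force: [0.3, 0.4, -0.4]
finger_gap: -0.0
finger_force: 0.0
```

Call:
send_rows([
  [[0, 0, 0, 0, 0, -1, 0], [0, 0, 0, 0, 0, -1, 0]],
])

```text
clock: 24.1
position: [0.6066, -0.1326, 0.0471]
orientation: [[0.965, -0.262, 0.001], [-0.262, -0.965, -0.0], [0.001, -0.0, -1.0]]
ft_force: [-0.1, -0.8, 0.6]
finger_gap: 0.0
finger_force: 0.0
```

Call:
send_rows([
  [[0, 0, 0, 0, 0, -1, 0], [0, 0, 0, 0, 0, -1, 0]],
])

```text
clock: 24.27
position: [0.6067, -0.1326, 0.0464]
orientation: [[0.965, -0.262, 0.001], [-0.262, -0.965, 0.0], [0.001, -0.001, -1.0]]
ft_force: [-0.6, 0.9, 4.0]
finger_gap: 0.0
finger_force: 2.0
```

Call:
send_rows([
  [[0, 0, 0, 10, 0, 40, 0], [0, 0, 0, 20, -10, 65, 0], [0, 0, 0, 30, 30, 65, 0], [0, 0, 0, 38, 70, 65, 0], [0, 0, 0, 44, 110, 65, 0], [0, 0, 0, 48, 150, 65, 0], [0, 0, 0, 52, 190, 65, 0], [0, 0, 0, 52, 214, 50, 0], [0, 0, 0, 52, 214, 15, 0], [0, 0, 0, 52, 214, 4, 0], [0, 0, 0, 52, 214, 3, 0], [0, 0, 0, 52, 214, 3, 0]],
])

```text
clock: 25.27
position: [0.658, 0.0803, 0.0486]
orientation: [[0.965, -0.264, -0.001], [-0.264, -0.965, -0.001], [-0.001, 0.001, -1.0]]
ft_force: [0.5, -1.2, -0.3]
finger_gap: -0.0
finger_force: 0.0
```

Call:
send_rows([
  [[0, 0, 0, 0, 0, -1, 0], [0, 0, 0, 0, 0, -1, 0]],
])

```text
clock: 25.43
position: [0.6583, 0.0795, 0.048]
orientation: [[0.964, -0.265, 0.0], [-0.265, -0.964, -0.001], [0.0, 0.001, -1.0]]
ft_force: [0.1, 0.5, -0.2]
finger_gap: -0.0001
finger_force: 0.0
```

Call:
send_rows([
  [[0, 0, 0, 0, 0, -1, 0], [0, 0, 0, 0, 0, -1, 0]],
])

```text
clock: 25.6
position: [0.6585, 0.0801, 0.0469]
orientation: [[0.965, -0.264, 0.0], [-0.264, -0.965, -0.001], [0.001, 0.001, -1.0]]
ft_force: [-0.1, -1.5, 2.2]
finger_gap: -0.0001
finger_force: 0.5
```

Call:
send_rows([
  [[0, 0, 0, 0, 0, -1, 0], [0, 0, 0, 0, 0, -1, 0]],
])

```text
clock: 25.77
position: [0.6586, 0.0801, 0.0467]
orientation: [[0.965, -0.263, 0.001], [-0.263, -0.965, -0.001], [0.001, 0.001, -1.0]]
ft_force: [-1.1, -0.1, 3.9]
finger_gap: 0.0001
finger_force: 2.3
```

Call:
send_rows([
  [[0, 0, 0, 0, 10, 40, 0], [0, 0, 0, 0, 30, 70, 40], [0, 0, 4, -30, 60, 75, 60], [0, 0, 8, -60, 90, 75, 60], [0, 0, 8, -90, 120, 75, 60], [0, 0, 8, -120, 150, 75, 60], [0, 0, 8, -150, 175, 75, 60], [0, 0, 8, -190, 190, 75, 60], [0, 0, 8, -225, 196, 75, 60], [0, 0, 8, -237, 196, 75, 60], [0, 0, 8, -237, 196, 75, 60], [0, 0, 8, -237, 196, 75, 60]],
])

```text
clock: 26.77
position: [0.4211, 0.2778, 0.1207]
orientation: [[0.992, -0.125, 0.0], [-0.125, -0.992, 0.001], [0.0, -0.001, -1.0]]
ft_force: [-0.2, -0.8, -0.2]
finger_gap: 0.0515
finger_force: 0.0
```

```bash
cat >> h.py <<'E'
def fob(im,c,z=.008,near=None):
    """brown grip blob -> centre; bright eye blob -> centre; yaw"""
    h=cv2.cvtColor(im,cv2.COLOR_BGR2HSV); H,S,V=cv2.split(h)
    m=((H<16)&(S>90)&(V<115)&(V>30)).astype(np.uint8)
    m=cv2.morphologyEx(m,cv2.MORPH_OPEN,np.ones((5,5)))
    y=((H>20)&(H<35)&(S>120)&(V>120)).astype(np.uint8)
    w=((S<50)&(V>110)).astype(np.uint8)
    out=[]
    for k,n in((m,"brown"),(y,"yellow"),(w,"white")):
        N,l,st,ce=cv2.connectedComponentsWithStats(k)
        for i in range(1,N):
            if st[i,4]>60: out.append((n,st[i].tolist(),ce[i].round(1).tolist(),plane(c,[ce[i]],z)[0].round(4).tolist()))
    return out
E
python3 - <<'E'
from h import *
print(ctrl.sense()["position"],ctrl.sense()["joint_pos"][6])
im,c=snap("wrist","w5")
for o in fob(im,c): print(o)
E
```

```text
[0.4210574  0.27784545 0.12068329] -1.5721233637126975
('brown', [317, 175, 19, 50, 891], [326.1, 199.4], [0.4213, 0.2759, 0.008])
('white', [491, 0, 149, 60, 5869], [578.4, 24.6], [0.5392, 0.0619, 0.008])
('white', [0, 103, 134, 108, 5308], [82.4, 147.8], [0.495, 0.4814, 0.008])
('white', [308, 142, 35, 33, 546], [325.0, 158.0], [0.4584, 0.2721, 0.008])
('white', [625, 192, 15, 62, 625], [633.8, 223.9], [0.3595, -0.0172, 0.008])
('white', [245, 288, 13, 9, 70], [252.8, 291.3], [0.3344, 0.3609, 0.008])
('white', [392, 288, 12, 9, 70], [395.9, 291.3], [0.3165, 0.2182, 0.008])
('white', [0, 333, 106, 67, 4756], [46.9, 369.4], [0.2535, 0.6299, 0.008])
```

View pics/w5.png

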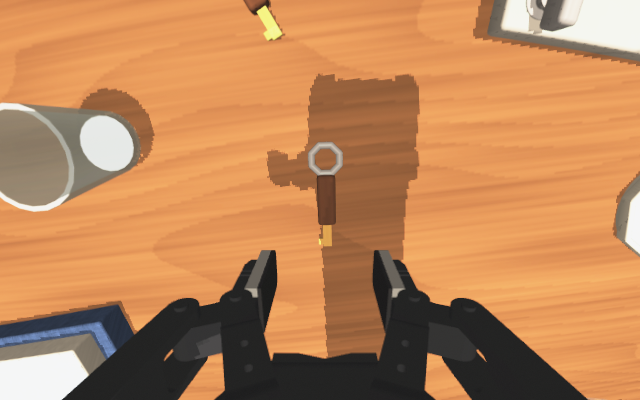

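Call:
send_rows([
  [[0, 0, 1, 1, -2, -40, 60], [0, 0, 1, 1, -2, -80, 60], [0, 0, 1, 1, -2, -105, 60], [0, 0, 1, 1, -2, -115, 60], [0, 0, 1, 1, -2, -116, 60], [0, 0, 1, 1, -2, -116, 60], [0, 0, 1, 1, -2, -116, 0], [0, 0, 1, 1, -2, -116, 0], [0, 0, 1, 1, -2, -116, 0], [0, 0, 1, 1, -2, -116, 0], [0, 0, 1, 1, -2, -116, 0], [0, 0, 1, 1, -2, -116, 0]],
], grip_force=40)

```text
clock: 27.82
position: [0.4235, 0.2759, 0.006]
orientation: [[0.994, -0.108, 0.002], [-0.108, -0.994, 0.002], [0.002, -0.002, -1.0]]
ft_force: [0.0, -0.3, 4.9]
finger_gap: 0.015
finger_force: 40.7
```

Call:
send_rows([
  [[0, 0, 0, 0, 0, 40, 0], [0, 0, 0, 0, 0, 80, 0], [0, 0, 0, 0, 0, 120, 0], [0, 0, 0, 0, 0, 130, 0]],
])

```text
clock: 28.15
position: [0.4256, 0.276, 0.14]
orientation: [[0.994, -0.109, 0.008], [-0.109, -0.994, 0.004], [0.007, -0.005, -1.0]]
ft_force: [0.5, 0.7, -0.4]
finger_gap: 0.0149
finger_force: 40.0
```

Call:
send_rows([
  [[0, 0, -4, 40, -10, 0, 0], [0, 0, -7.5, 70, -40, 0, 0], [0, 0, -7.5, 90, -75, 0, 0], [0, 0, -7.5, 110, -110, 0, 0], [0, 0, -7.5, 130, -145, 0, 0], [0, 0, -7.5, 150, -180, 0, 0], [0, 0, -7.5, 168, -211, -6, 0], [0, 0, -7.5, 168, -211, -6, 0], [0, 0, -7.5, 168, -211, -6, 0], [0, 0, -7.5, 168, -211, -6, 0]],
])

```text
clock: 28.98
position: [0.59, 0.0647, 0.1283]
orientation: [[0.971, -0.238, -0.001], [-0.238, -0.971, 0.001], [-0.001, -0.001, -1.0]]
ft_force: [-0.7, 0.3, 0.0]
finger_gap: 0.015
finger_force: 39.9
```

Run:
```python
from h import *
print(ctrl.sense()["position"],ctrl.sense()["joint_pos"][6])
im,c=snap("wrist","w6")
cv2.imwrite("pics/w6c.png",cv2.resize(im[0:330,180:520],None,fx=1.8,fy=1.8))
```

```text
[0.59003442 0.06471172 0.12825207] -1.312687176603494
```

View pics/w6c.png

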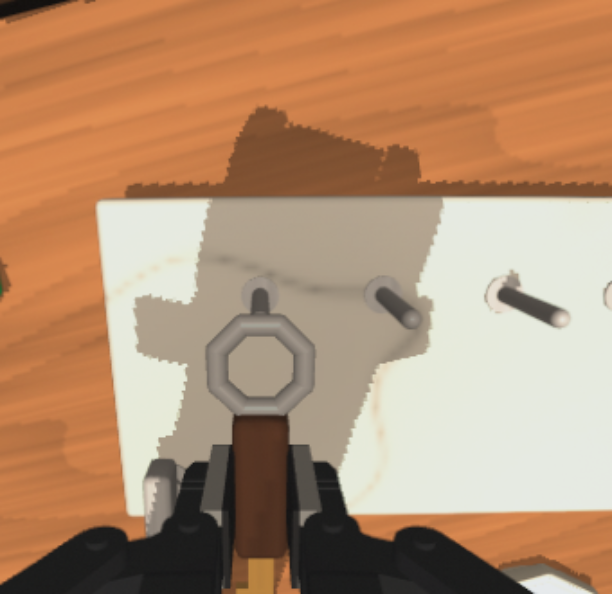

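Run:
```python
from h import *
np.set_printoptions(precision=4,suppress=True)
c=cam("wrist"); f=lambda p:np.array(p)/1.8+[180,0]
pg=plane(c,f([(260,290),(379,291),(497,292.5)]),.0466); e=plane(c,f([(261,366.5)]),.1303)
print(pg, np.linalg.norm(pg[0]-pg[1]),np.linalg.norm(pg[2]-pg[1])); print(e, pg[0]-e[0]); print(plane(c,f([(414,321),(561,319)]),.0946))
c2=f([(98,201),(128,515)]); print(plane(c,c2,.0466))
```

```text
[[ 0.6293  0.0556  0.0466]
 [ 0.6171  0.007   0.0466]
 [ 0.6048 -0.0418  0.0466]] 0.050115171237505876 0.050340561005520056
[[0.6233 0.0567 0.1303]] [ 0.006  -0.0011 -0.0837]
[[ 0.6153  0.0056  0.0946]
 [ 0.6042 -0.0435  0.0946]]
[[0.6798 0.1103 0.0466]
 [0.5375 0.1442 0.0466]]
```

Call:
send_rows([
  [[0, 0, 0, 4, -1, 0, 0], [0, 0, 0, 4, -1, -10, 0], [0, 0, 0, 4, -1, -19, 0], [0, 0, 0, 4, -1, -19, 0], [0, 0, 0, 4, -1, -19, 0]],
])

```text
clock: 29.45
position: [0.5935, 0.0639, 0.1084]
orientation: [[0.972, -0.236, -0.002], [-0.236, -0.972, -0.0], [-0.002, 0.001, -1.0]]
ft_force: [0.4, -0.2, 0.4]
finger_gap: 0.0147
finger_force: 39.9
```

Run:
```python
from h import *
print(ctrl.sense()["position"],ctrl.sense()["ft_force"])
im,c=snap("wrist","w7")
cv2.imwrite("pics/w7c.png",cv2.resize(im[120:270,230:470],None,fx=3,fy=3,interpolation=cv2.INTER_CUBIC))
```

```text
[0.59348877 0.06392172 0.10843076] [ 0.41927505 -0.2246903   0.4482174 ]
```

View pics/w7c.png

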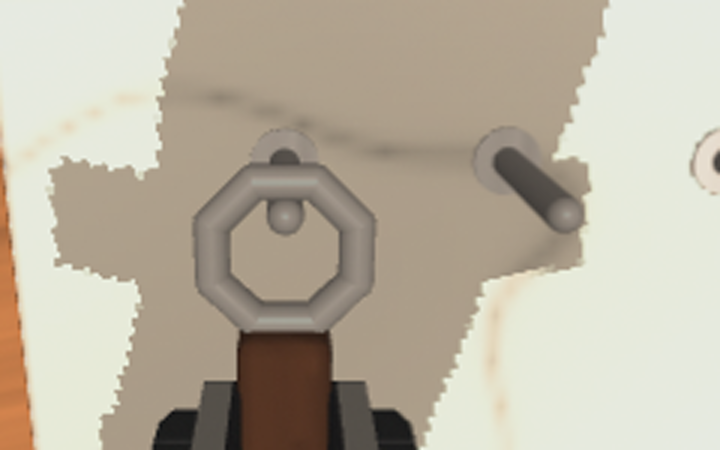

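Run:
```python
from h import *
c=cam("wrist"); f=lambda p:np.array(p)/3+[230,120]
t=plane(c,f([(286,215)]),.0935)[0]; e=plane(c,f([(285,247)]),.1104)[0]; p2=plane(c,f([(566,214)]),.0935)[0]
print(t,e,t-e,p2,np.linalg.norm(p2-t))
```

```text
[0.62827474 0.05406067 0.0935    ] [0.62769345 0.0544293  0.1104    ] [ 0.00058129 -0.00036863 -0.0169    ] [0.6162402  0.00396409 0.0935    ] 0.05152181645567473
```

Call:
send_rows([
  [[0, 0, 0, 0.6, -0.4, -12, 0], [0, 0, 0, 0.6, -0.4, -24, 0], [0, 0, 0, 0.6, -0.4, -36, 0], [0, 0, 0, 0.6, -0.4, -48, 0], [0, 0, 0, 0.6, -0.4, -53, 0], [0, 0, 0, 0.6, -0.4, -54, 0], [0, 0, 0, 0.6, -0.4, -54, 0]],
])

```text
clock: 30.08
position: [0.5947, 0.0627, 0.055]
orientation: [[0.971, -0.238, -0.001], [-0.238, -0.971, -0.0], [-0.001, 0.001, -1.0]]
ft_force: [0.1, -0.0, -0.2]
finger_gap: 0.0146
finger_force: 40.0
```

Call:
send_rows([
  [[0, 0, 0, 0, 0, -1, 0], [0, 0, 0, 0, 0, -1, 0]],
])

```text
clock: 30.25
position: [0.5954, 0.0628, 0.055]
orientation: [[0.971, -0.237, 0.001], [-0.237, -0.971, -0.0], [0.001, -0.0, -1.0]]
ft_force: [0.2, 0.8, 0.1]
finger_gap: 0.0147
finger_force: 39.9
```

Call:
send_rows([
  [[0, 0, 0, 0, 0, -1, 0], [0, 0, 0, 0, 0, -1, 0]],
])

```text
clock: 30.42
position: [0.5952, 0.0629, 0.0539]
orientation: [[0.971, -0.237, 0.001], [-0.237, -0.971, 0.0], [0.0, -0.0, -1.0]]
ft_force: [0.1, -0.4, -0.2]
finger_gap: 0.0145
finger_force: 39.9
```

Call:
send_rows([
  [[0, 0, 0, 0, 0, -1, 0], [0, 0, 0, 0, 0, -1, 0]],
])

```text
clock: 30.58
position: [0.5951, 0.063, 0.0527]
orientation: [[0.971, -0.237, 0.0], [-0.237, -0.971, -0.0], [0.0, -0.0, -1.0]]
ft_force: [-0.5, 0.5, -0.1]
finger_gap: 0.0146
finger_force: 40.0
```

Call:
send_rows([
  [[0, 0, 0, 0, 0, -0.8, 0], [0, 0, 0, 0, 0, -0.8, 35], [0, 0, 0, 0, 0, -0.8, 35], [0, 0, 0, 0, 0, -0.8, 35], [0, 0, 0, 0, 0, 20, 35], [0, 0, 0, 0, 0, 60, 35], [0, 0, 7, 0, 40, 68, 60], [0, 0, 14, 0, 80, 68, 60], [0, 0, 21, 0, 120, 68, 60], [0, 0, 28, 2, 160, 68, 60], [0, 0, 34, 3, 200, 68, 60], [0, 0, 34, 3, 240, 68, 60]],
])

```text
clock: 31.58
position: [0.5978, 0.305, 0.121]
orientation: [[0.937, 0.35, 0.0], [0.35, -0.937, 0.001], [0.001, -0.001, -1.0]]
ft_force: [1.0, 0.0, -0.6]
finger_gap: 0.0514
finger_force: 0.0
```

Call:
send_rows([
  [[0, 0, 0, 0, 16, 0, 60], [0, 0, 0, 0, 16, 0, 60], [0, 0, 0, 0, 16, 0, 60]],
])

```text
clock: 31.83
position: [0.5976, 0.3196, 0.12]
orientation: [[0.937, 0.349, -0.0], [0.349, -0.937, -0.001], [-0.001, 0.001, -1.0]]
ft_force: [-0.1, -1.0, 0.7]
finger_gap: 0.0509
finger_force: 0.0
```

Run:
```python
from h import *
print(ctrl.sense()["position"],ctrl.sense()["joint_pos"][6])
im,c=snap("wrist","w8")
for o in fob(im,c): print(o)
im,c=snap("side","s8"); cv2.imwrite("pics/s8c.png",cv2.resize(im[140:380,220:420],None,fx=2.5,fy=2.5,interpolation=cv2.INTER_CUBIC))
```

```text
[0.59758604 0.31956248 0.12004334] -1.1983552954115582
('brown', [542, 0, 98, 106, 1312], [578.8, 55.6], [0.7827, 0.1699, 0.008])
('brown', [318, 177, 22, 50, 949], [328.6, 201.2], [0.5979, 0.315, 0.008])
('brown', [517, 244, 17, 10, 113], [525.1, 248.4], [0.6192, 0.1198, 0.008])
('brown', [567, 293, 46, 41, 801], [589.6, 313.0], [0.5774, 0.0074, 0.008])
('brown', [271, 346, 15, 7, 91], [277.6, 349.4], [0.4201, 0.3073, 0.008])
('yellow', [167, 38, 28, 27, 345], [179.7, 51.2], [0.6729, 0.4677, 0.008])
('yellow', [553, 334, 24, 20, 175], [563.8, 343.6], [0.5331, 0.01, 0.008])
('white', [310, 144, 34, 33, 520], [326.0, 159.9], [0.6319, 0.3302, 0.008])
('white', [495, 210, 145, 190, 14356], [588.1, 310.9], [0.5792, 0.0109, 0.008])
('white', [126, 221, 50, 47, 1812], [150.6, 244.2], [0.4982, 0.4595, 0.008])
('white', [46, 250, 94, 82, 1232], [93.4, 288.2], [0.4263, 0.5081, 0.008])
('white', [392, 288, 12, 9, 63], [395.8, 291.3], [0.5325, 0.2183, 0.008])
('white', [0, 369, 43, 31, 566], [18.6, 390.5], [0.2333, 0.5885, 0.008])
```

View pics/s8c.png

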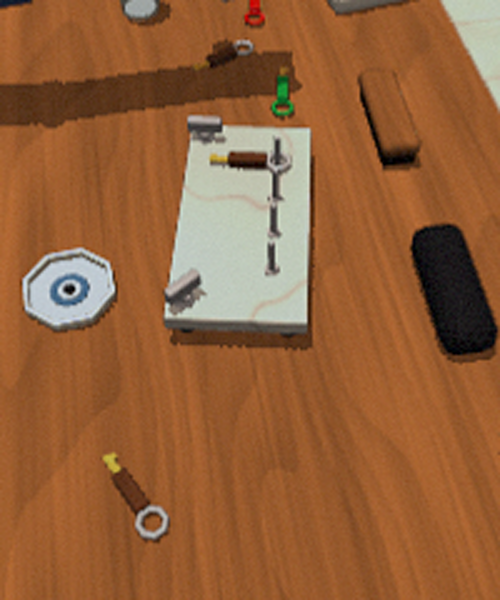

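Call:
send_rows([
  [[0, 0, 3.5, 1, -4, -40, 60], [0, 0, 3.5, 1, -4, -80, 60], [0, 0, 3.5, 1, -4, -105, 60], [0, 0, 3.5, 1, -4, -114, 60], [0, 0, 3.5, 1, -4, -115, 60], [0, 0, 3.5, 1, -4, -115, 60], [0, 0, 3.5, 1, -4, -115, 0], [0, 0, 3.5, 1, -4, -115, 0], [0, 0, 3.5, 1, -4, -115, 0], [0, 0, 3.5, 1, -4, -115, 0], [0, 0, 3.5, 1, -4, -115, 0], [0, 0, 3.5, 1, -4, -115, 0]],
])

```text
clock: 32.93
position: [0.6003, 0.3152, 0.0077]
orientation: [[0.915, 0.403, 0.003], [0.403, -0.915, 0.001], [0.003, -0.0, -1.0]]
ft_force: [-0.5, -0.3, 6.5]
finger_gap: 0.0149
finger_force: 40.8
```

Call:
send_rows([
  [[0, 0, 0, 0, 0, 40, 0], [0, 0, 0, 0, 0, 80, 0], [0, 0, 0, 0, 0, 120, 0], [0, 0, 0, 0, 0, 135, 0], [0, 0, 0, 0, 0, 135, 0]],
])

```text
clock: 33.35
position: [0.602, 0.3152, 0.1461]
orientation: [[0.915, 0.403, 0.008], [0.403, -0.915, 0.004], [0.009, -0.0, -1.0]]
ft_force: [0.6, 0.8, -0.8]
finger_gap: 0.0146
finger_force: 40.0
```

Call:
send_rows([
  [[0, 0, -7, -3, -40, 0, 0], [0, 0, -14, -6, -80, 0, 0], [0, 0, -21, -9, -120, 0, 0], [0, 0, -28, -12, -160, 0, 0], [0, 0, -35, -16, -200, 0, 0], [0, 0, -37.5, -19, -240, 0, 0], [0, 0, -37.5, -22, -280, 0, 0], [0, 0, -37.5, -25, -320, 0, 0], [0, 0, -37.5, -28, -354, 0, 0], [0, 0, -37.5, -28, -354, -20, 0], [0, 0, -37.5, -28, -354, -28, 0], [0, 0, -37.5, -28, -354, -28, 0]],
])

```text
clock: 34.35
position: [0.5689, -0.0379, 0.1096]
orientation: [[0.971, -0.237, -0.006], [-0.237, -0.971, 0.002], [-0.006, -0.0, -1.0]]
ft_force: [0.2, 0.7, -0.5]
finger_gap: 0.0147
finger_force: 40.0
```

Call:
send_rows([
  [[0, 0, 0, 0, 0, 0, 0], [0, 0, 0, 0, 0, 0, 0]],
])

```text
clock: 34.52
position: [0.5714, -0.0376, 0.1124]
orientation: [[0.972, -0.235, -0.0], [-0.235, -0.972, -0.0], [-0.0, 0.0, -1.0]]
ft_force: [-1.0, -0.1, 0.6]
finger_gap: 0.015
finger_force: 40.0
```

Run:
```python
from h import *
print(ctrl.sense()["position"],ctrl.sense()["orientation"][:2,0],ctrl.sense()["ft_force"])
im,c=snap("wrist","w9")
cv2.imwrite("pics/w9c.png",cv2.resize(im[120:270,180:470],None,fx=2.5,fy=2.5,interpolation=cv2.INTER_CUBIC))
```

```text
[ 0.57136329 -0.03759055  0.11241464] [ 0.97209442 -0.23458962] [-1.04433322 -0.10874723  0.63734735]
```

View pics/w9c.png

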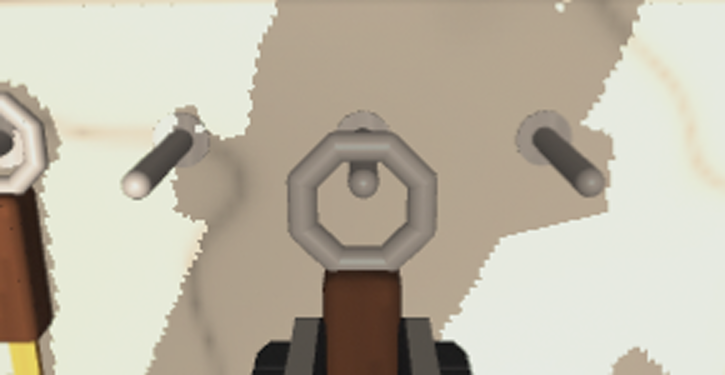

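Run:
```python
from h import *
c=cam("wrist"); f=lambda p:np.array(p)/2.5+[180,120]
t=plane(c,f([(363,182),(136,184),(590,182)]),.0935); e=plane(c,f([(362,200)]),.1127)[0]
print(t,e,t[0]-e)
```

```text
[[ 0.60425061 -0.04673114  0.0935    ]
 [ 0.61591738  0.00334524  0.0935    ]
 [ 0.59218211 -0.09666742  0.0935    ]] [ 0.60607941 -0.04691944  0.1127    ] [-0.0018288  0.0001883 -0.0192   ]
```

Call:
send_rows([
  [[0, 0, 0, -1.8, 0, -10, 0], [0, 0, 0, -1.8, 0, -22, 0], [0, 0, 0, -1.8, 0, -34, 0], [0, 0, 0, -1.8, 0, -46, 0], [0, 0, 0, -1.8, 0, -54, 0], [0, 0, 0, -1.8, 0, -56, 0], [0, 0, 0, -1.8, 0, -56, 0], [0, 0, 0, -1.8, 0, -56, 0]],
])

```text
clock: 35.23
position: [0.5694, -0.0394, 0.0567]
orientation: [[0.971, -0.238, 0.0], [-0.238, -0.971, -0.0], [0.0, 0.0, -1.0]]
ft_force: [-0.9, -0.2, -0.3]
finger_gap: 0.0145
finger_force: 40.0
```

Call:
send_rows([
  [[0, 0, 0, 0, 0, -1, 0], [0, 0, 0, 0, 0, -1, 0]],
])

```text
clock: 35.4
position: [0.5696, -0.0393, 0.056]
orientation: [[0.971, -0.237, 0.001], [-0.237, -0.971, -0.0], [0.001, -0.0, -1.0]]
ft_force: [-0.1, -0.2, -0.4]
finger_gap: 0.0146
finger_force: 40.0
```

Call:
send_rows([
  [[0, 0, 0, 0, 0, -1, 0], [0, 0, 0, 0, 0, -1, 0]],
])

```text
clock: 35.57
position: [0.5693, -0.0391, 0.0547]
orientation: [[0.971, -0.237, 0.0], [-0.237, -0.971, 0.0], [0.0, -0.0, -1.0]]
ft_force: [-0.2, -0.2, -0.6]
finger_gap: 0.0148
finger_force: 40.0
```

Call:
send_rows([
  [[0, 0, 0, 0, 0, -0.8, 0], [0, 0, 0, 0, 0, -0.8, 35], [0, 0, 0, 0, 0, -0.8, 35], [0, 0, 0, 0, 0, -0.8, 35], [0, 0, 0, 0, 0, 20, 35], [0, 0, 0, 0, 0, 60, 35], [0, 0, -7, -20, -35, 66, 60], [0, 0, -14, -40, -70, 66, 60], [0, 0, -21, -60, -105, 66, 60], [0, 0, -28, -80, -140, 66, 60], [0, 0, -35, -100, -175, 66, 60], [0, 0, -42, -120, -210, 66, 60]],
])

```text
clock: 36.57
position: [0.4482, -0.2503, 0.1207]
orientation: [[0.559, -0.829, 0.0], [-0.829, -0.559, -0.0], [0.0, -0.0, -1.0]]
ft_force: [0.3, 0.2, 0.7]
finger_gap: 0.0515
finger_force: 0.0
```

Call:
send_rows([
  [[0, 0, -7, -15, -30, 0, 60], [0, 0, -7, -30, -49, 0, 60], [0, 0, -7, -30, -49, 0, 60], [0, 0, -7, -30, -49, 0, 60]],
])

```text
clock: 36.9
position: [0.4181, -0.2993, 0.1208]
orientation: [[0.455, -0.891, 0.0], [-0.891, -0.455, 0.0], [0.0, -0.0, -1.0]]
ft_force: [0.8, -0.0, -0.2]
finger_gap: 0.0513
finger_force: 0.0
```

Run:
```python
from h import *
print(ctrl.sense()["position"],ctrl.sense()["orientation"][:2,0],ctrl.sense()["joint_pos"][6])
im,c=snap("wrist","w10")
for o in fob(im,c): print(o)
```

```text
[ 0.4181224  -0.2992896   0.12084123] [ 0.45494562 -0.89051921] -1.3542708019368674
('brown', [315, 175, 19, 35, 567], [323.3, 189.7], [0.4234, -0.3078, 0.008])
('brown', [45, 356, 41, 29, 626], [64.8, 369.9], [0.595, 0.0255, 0.008])
('yellow', [316, 224, 13, 22, 201], [323.4, 235.1], [0.4033, -0.2686, 0.008])
('white', [308, 142, 34, 33, 523], [324.2, 157.6], [0.4356, -0.3337, 0.008])
('white', [0, 243, 158, 136, 10807], [70.9, 313.8], [0.6026, -0.0619, 0.008])
('white', [246, 288, 12, 9, 61], [252.7, 291.3], [0.4386, -0.1811, 0.008])
('white', [392, 288, 12, 9, 63], [395.8, 291.3], [0.3104, -0.2465, 0.008])
('white', [0, 345, 70, 55, 1568], [34.3, 381.5], [0.6273, 0.0664, 0.008])
```

Call:
send_rows([
  [[0, 0, -0.5, 1.5, -2, -40, 60], [0, 0, -0.5, 1.5, -2, -80, 60], [0, 0, -0.5, 1.5, -2, -105, 60], [0, 0, -0.5, 1.5, -2, -115, 60], [0, 0, -0.5, 1.5, -2, -116, 60], [0, 0, -0.5, 1.5, -2, -116, 60], [0, 0, -0.5, 1.5, -2, -116, 0], [0, 0, -0.5, 1.5, -2, -116, 0], [0, 0, -0.5, 1.5, -2, -116, 0], [0, 0, -0.5, 1.5, -2, -116, 0], [0, 0, -0.5, 1.5, -2, -116, 0], [0, 0, -0.5, 1.5, -2, -116, 0]],
])

```text
clock: 37.95
position: [0.4217, -0.3008, 0.0061]
orientation: [[0.451, -0.893, 0.002], [-0.893, -0.451, -0.001], [0.002, -0.002, -1.0]]
ft_force: [-0.5, 1.0, 7.1]
finger_gap: 0.0146
finger_force: 40.9
```

Call:
send_rows([
  [[0, 0, 0, 0, 0, 40, 0], [0, 0, 0, 0, 0, 80, 0], [0, 0, 0, 0, 0, 120, 0], [0, 0, 0, 0, 0, 135, 0], [0, 0, 0, 0, 0, 135, 0]],
])

```text
clock: 38.37
position: [0.4224, -0.3023, 0.1438]
orientation: [[0.45, -0.893, 0.007], [-0.893, -0.451, -0.004], [0.007, -0.004, -1.0]]
ft_force: [0.8, 0.4, -1.5]
finger_gap: 0.0147
finger_force: 40.1
```

Call:
send_rows([
  [[0, 0, 7, 20, 33, 0, 0], [0, 0, 14, 42, 66, 0, 0], [0, 0, 21, 63, 98, 0, 0], [0, 0, 28, 84, 130, 0, 0], [0, 0, 35, 105, 163, 0, 0], [0, 0, 42, 126, 195, 0, 0], [0, 0, 49, 138, 213, 0, 0], [0, 0, 49.5, 138, 213, -15, 0], [0, 0, 49.5, 138, 213, -28, 0], [0, 0, 49.5, 138, 213, -28, 0], [0, 0, 49.5, 138, 213, -28, 0], [0, 0, 49.5, 138, 213, -28, 0]],
])

```text
clock: 39.37
position: [0.5579, -0.0886, 0.1116]
orientation: [[0.971, -0.24, -0.001], [-0.24, -0.971, -0.001], [-0.0, 0.001, -1.0]]
ft_force: [0.3, -0.9, 0.2]
finger_gap: 0.0147
finger_force: 40.0
```

Run:
```python
from h import *
print(ctrl.sense()["position"],ctrl.sense()["orientation"][:2,0],ctrl.sense()["ft_force"])
im,c=snap("wrist","w11")
cv2.imwrite("pics/w11c.png",cv2.resize(im[120:270,180:470],None,fx=2.5,fy=2.5,interpolation=cv2.INTER_CUBIC))
```

```text
[ 0.5578624  -0.08857747  0.11160393] [ 0.97070022 -0.24029348] [ 0.32182297 -0.93921746  0.18934301]
```

View pics/w11c.png

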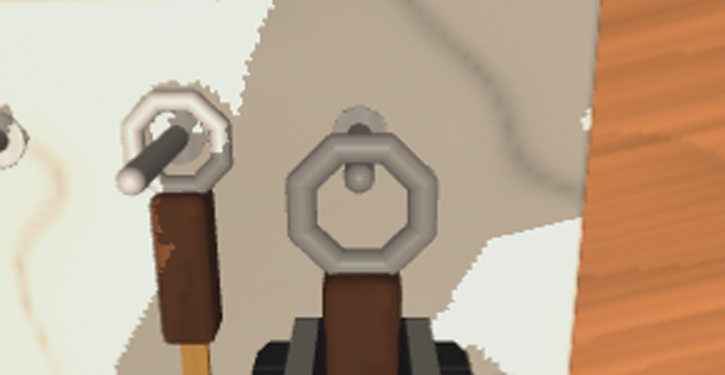

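Call:
send_rows([
  [[0, 0, 0, -0.3, 0.6, -10, 0], [0, 0, 0, -0.3, 0.6, -22, 0], [0, 0, 0, -0.3, 0.6, -34, 0], [0, 0, 0, -0.3, 0.6, -46, 0], [0, 0, 0, -0.3, 0.6, -54, 0], [0, 0, 0, -0.3, 0.6, -57, 0], [0, 0, 0, -0.3, 0.6, -57, 0], [0, 0, 0, -0.3, 0.6, -57, 0]],
])

```text
clock: 40.08
position: [0.5585, -0.0868, 0.0546]
orientation: [[0.971, -0.238, 0.0], [-0.238, -0.971, -0.0], [0.0, 0.0, -1.0]]
ft_force: [0.4, -0.4, -0.1]
finger_gap: 0.0142
finger_force: 40.1
```

Call:
send_rows([
  [[0, 0, 0, 0, 0, -1, 0], [0, 0, 0, 0, 0, -1, 0]],
])

```text
clock: 40.25
position: [0.5587, -0.0867, 0.054]
orientation: [[0.971, -0.237, 0.001], [-0.237, -0.971, -0.0], [0.001, 0.0, -1.0]]
ft_force: [-0.3, -0.1, -0.7]
finger_gap: 0.0149
finger_force: 40.1
```

Release, retreat up and toward the front, then look.

Call:
send_rows([
  [[0, 0, 0, 0, 0, -1, 0], [0, 0, 0, 0, 0, -1.3, 0], [0, 0, 0, 0, 0, -1.3, 35], [0, 0, 0, 0, 0, -1.3, 35], [0, 0, 0, 0, 0, -1.3, 35], [0, 0, 0, 0, 0, 20, 35], [0, 0, 0, 0, 0, 60, 35], [0, 0, 0, 0, 0, 100, 35], [0, 0, 0, 0, 0, 140, 35], [0, 0, 0, 0, 20, 180, 35], [0, 0, 0, -20, 50, 200, 35], [0, 0, 0, -40, 80, 200, 35]],
])

```text
clock: 41.25
position: [0.5213, -0.0084, 0.2582]
orientation: [[0.97, -0.241, 0.009], [-0.241, -0.971, -0.003], [0.009, 0.0, -1.0]]
ft_force: [0.4, 2.6, 0.6]
finger_gap: 0.0295
finger_force: 0.0
```

Call:
send_rows([
  [[0, 0, 0, -40, 20, 0, 35], [0, 0, 0, -60, 20, 0, 35], [0, 0, 0, -60, 20, 0, 35]],
])

```text
clock: 41.5
position: [0.4559, 0.0147, 0.2525]
orientation: [[0.972, -0.234, -0.003], [-0.234, -0.972, 0.004], [-0.004, -0.003, -1.0]]
ft_force: [-0.5, -0.1, 0.0]
finger_gap: 0.03
finger_force: 0.0
```

Run:
```python
from h import *
print(ctrl.sense()["position"],ctrl.sense()["clock"])
a,_=snap("wrist","w12"); b,_=snap("side","s12")
b=cv2.resize(b[140:380,220:420],None,fx=1.6,fy=1.6,interpolation=cv2.INTER_CUBIC); a=cv2.resize(a,(480,300))
a=cv2.copyMakeBorder(a,0,b.shape[0]-300,0,0,0)
cv2.imwrite("pics/f12.png",np.hstack([a,b]))
```

```text
[0.45585756 0.01466596 0.2525284 ] 41.5
```

View pics/f12.png

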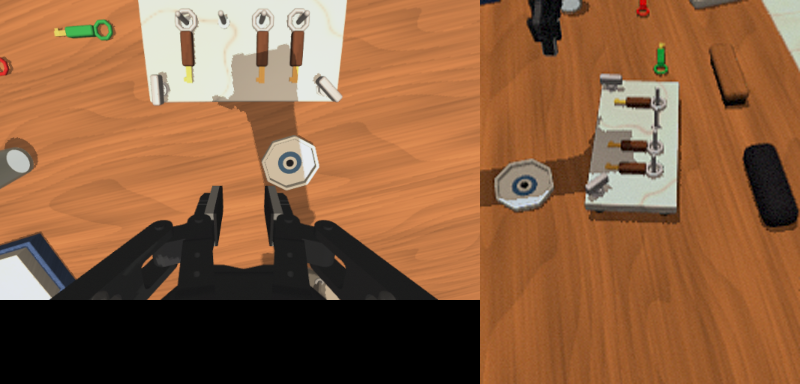

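```bash
python3 -c "
from rig import ctrl;print(ctrl.sign_off())"
```

```text
the job is handed in; nothing more can be done
None
```

The job is handed in at about 41.5 s. The stand is steady on all four feet by touch and level to about 0.2°, with the front edge roughly 0.3 mm low. All three fobs present hang on pegs 0, 1 and 3, down on the slab in the last pictures.

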